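# Load-test a battery pack and hold the load lever at half

## Task

Load-test the cordless-tool battery pack on the yellow bench tester: raise the tester's display lid until it leans just past upright (about 100 degrees from closed) and let it stand there on its stiff hinge, then seat the pack fully down in the cradle with its orange tab towards the tester's front and let go of it. Finally press the red spring-return load lever down to half load, the pointer in the green band, and finish while still holding it there; leave the glue bottle, the red tin and the ear muffs where they stand.

Things in the scene. Friction and masses are not known exactly. Their poses are not given: they have to be found in the camera images.
- tester: yellow battery tester, 164 (x) x 260 (y) x 118 mm high closed, fixed to the table. Origin: centre of its underside; x to its back (hinge side), front faces -x, y to its left. Under the lid: rim 70 mm up, grey panel 56 mm up with the cradle (left) and load lever (right). White scale plate right of the lever, facing the front: 3 (x) x 22 (y) mm, upright at x -14, y -98 mm, top 100 mm up
- tester_lid (a joint): display lid (48 mm deep shell, screen inside) hinged along the tester's y axis at x 76, z 70 mm of its frame. 0 = closed, grows as the front rises (rad), 1.57 = upright, stop at 2.2; starts at 0 to 0.4. Stiff hinge: the lid stays where it is left; about 7 N up at the handle moves it from closed
- hinge_line (a point): middle of the lid's hinge line
- lid_handle (a point): middle of the lid's black round bar handle: 12 mm thick, parallel to the tester's y axis, 90 mm free length, 30 mm clear gap between bar and lid front. Lid closed: at (-118, 0, 90) mm in the tester frame; moves with the lid on a circle of radius 195 mm about the hinge line. The bar can turn between finger pads that pinch it from above, front and back
- cradle (a point): centre of the floor of the cradle, a rectangular pocket 85 (x) x 57 (y) mm, 26 mm deep, 3 mm chamfered edges, sunk in the panel, at (-12, 55, 30) mm in the tester frame
- battery_pack: black battery pack, 80 (x) x 52 (y) x 65 mm high, 0.3 to 0.55 kg, standing upright beside the tester; origin: centre of its underside, x points away from the orange tab. Goes into the cradle upright, its x along the tester's x (the nearer way round at the start); seated, its top is 95 mm above the table
- pack_tab (a point): orange release tab on the pack's front face, 40 mm from the pack's centre along its -x, 51 mm above its underside; it sticks out 3 mm and stays above the panel
- lever_angle (a joint): angle of the red load lever, whose pin lies along the tester's y at (30, -50, 61) mm in its frame, free end to the front. 0 = at rest, tilted 0.5 rad up; 0.5 = level, at its stop (full load); half load = 0.25, green band 0.17 to 0.33. Springs back when let go; at the pad it takes about 3 N to start, 6 N at half, 9.5 N at the stop
- load_lever: red load lever on the tester, 72 mm long, 30 mm wide, with a side pointer before the scale plate; origin on its pin, x to the back, y to the left at rest
- glue_bottle: small white bottle with a blue label, 33 mm across, 96 mm high; bystander; origin at the centre of its underside
- red_tin: round red tin with white lid, 74 mm across, 50 mm high; bystander; origin at the centre of its underside
- ear_muffs: red and black ear muffs, 144 x 132 x 72 mm; bystander; origin at the centre of the underside
- lever_pad (a point): top centre of the black ribbed rubber pad, 26 x 28 mm, on the lever near its free end: press here, from above; 58 mm from the pin. It is about 94 mm above the table at rest, 81 mm at half load, 67 mm at full load, and in y 50 mm right of the tester's middle
Not all that is in view belongs to the job. Of the things that look like the battery_pack, take the one that is farthest from the robot's base at the start.

How it is judged (in metres and radians):
On the way, in this order (a step that is already met when the one before it is completed fails the run):
1. the lid stands by itself at about 100 degrees (90 to 110), let go (value of joint tester_lid between 1.57 and 1.92 rad and contact force between the fingers and tester below 0.3 N), for 0.3 s.
2. the pack is fully down in the cradle, tab to the front, let go (z of battery_pack in the frame of cradle below 0.004 m and horizontal distance between battery_pack and cradle below 0.006 m and angle between battery_pack's own z axis and vertical below 0.08 rad and x of pack_tab in the frame of cradle below -0.03 m and contact force between the fingers and battery_pack below 0.3 N), for 0.3 s.
3. the load lever is pressed to the green band (value of joint lever_angle between 0.17 and 0.33 rad and contact force between the fingers and load_lever above 2 N), for 0.5 s.
At the end, for the whole second after the job is handed in: The fingers press the lever (over 2 N), lever at 0.17 to 0.33 rad; lid at 1.57 to 1.92 rad; pack seated (4 mm of the floor, 6 mm of the centre, upright within 0.08 rad), tab to the front, no finger on it, not touching the lever (all of step 2 and all of step 3 and contact force between battery_pack and load_lever below 0.2 N and value of joint tester_lid between 1.57 and 1.92 rad); the arm keeps its last pose, push and grip.
It fails at once if the glue bottle, the red tin or the ear muffs are moved more than 2 cm (distance of any of glue_bottle, red_tin, ear_muffs from where it was at the start of the episode above 0.02 m).
It also fails if it takes over 72 s, if anything falls off the work surface, if the arm or the gripper's body presses on something with over 40 N, if the wrist force passes 120 N, or if a joint passes its speed limit or range.

## Robot

A 7-joint arm with a two-finger parallel gripper is mounted at the origin on a cart in front of the work surface, level with it; the furniture and walls round the work are solid. World frame = base frame: x ahead of the robot, y to its left, z up, the work surface at z = 0. Lengths are in mm, angles in rad, forces in N, time in s.
With the tool pointing down it reaches from about 425 to 825 mm from the base axis. Payload 3.6 kg.
Tool frame: the origin (TCP) lies at the very end of the fingers, on their centre line; the grasp point (between the pads) lies 19 mm behind it; z points along the fingers, y is the line along which they close (so a half turn about z gives the same grasp; the last joint's range is limited). The gripper opens to 93 mm and grips with 3 to 60 N. Pads are 15 mm wide; open, the fingers measure 128 mm over their backs; the gripper's body (75 mm by 188 mm) begins 65 mm behind the grasp point.
Start: joints at [-0.026, 0.615, -0.013, 1.423, 0.008, 1.103, -0.04], TCP at [649.971, 0.024, 218.64] pointing down, gripper open.
Joint ranges: [-3.12, 3.12], [-0.3, 2.06], [-1.34, 1.32], [0.26, 2.42], [-1.36, 4.5], [0.01, 1.98], [-2.84, 2.84]. Speed limits (rad/s): [2.79, 2.79, 3.14, 3.14, 3.14, 3.14, 3.14].

## Interface

Orientations are given as a 3x3 rotation matrix whose columns are the frame's x, y, z axes.
In Python, from workcell import telemetry, camera, camera_info, sign_off gives the robot as it stands.
- The arm moves only by the tool carry_out, never from a script. Its argument "commands" is a list of rows, each an object of numbers: "tx", "ty", "tz": the shift along the tool's x, y, z in m; "yaw": the turn about the tool's z in degrees; "jaw": the opening, from 0 (shut) to 1 (fully open). In form: [{"tx": .., "ty": .., "tz": .., "yaw": .., "jaw": ..}, ...]. A call has 1 to 12 rows; each row shifts and turns the commanded pose from where the row before left it, along the tool's axes as they then stand; what a row does not reach is not made up. A row lasts 1/8 s, in which the tool goes at most 62.5 mm and 10.7 degrees, less where a joint would pass 70% of its speed; a pose out of reach is approached as far as the arm can. A call is refused whole if a number of a shift passes 0.0625 or a number of a turn 10.7, either way. A call with a gripper value outside its range is refused whole. The fingers move at their own pace and stop on an object; the grip force is fixed at half the most. Time passes only in rows, so rows that do not move let the fingers close. It gives the time, the measured TCP pose, the force, the opening and the grip force at its end, in the units of the state.
- telemetry.get_state(): the state, without advancing time (a new reading comes with each control period).
- camera(name): name is "scene" or "side" or "wrist"; returns (picture, depth): 384x512x3 uint8, red, green, blue; 384x512 float32, mm along the optical axis (not along the pixel's ray), 0 where there is no reading.
- camera_info(name): a dict with "camera_matrix" (3x3 intrinsics, pixels), "view" (4x4, takes a point from world to camera coordinates). Camera axes: x right, y down, z forward; pixel columns grow to the right and rows downward; lengths in mm; the calibration is good to about 2 mm. A picture is of the moment at which its call begins: read the wrist's pose just before it. camera_info takes no time and is no camera call; for the wrist camera it gives the pose at the moment of the call.
- sign_off(): hands the job in; it is judged then, once.
The state is a dict: "time": time; "joint_pos": joint angles; "dq": joint speeds; "joint_torque": joint torques, N m; "tool_pos": TCP position; "tcp_rot": TCP orientation; "force": force on the tool from outside, world axes, zero at the start; "wrist_torque": the same for the moment, N m; "grip_width": opening from 0.0 (shut) to 1.0 (fully open); "finger_force": force on a finger pad.
Only numpy, scipy, OpenCV 4.12 (cv2) and the standard library are available. Lean on these libraries where they do the work, as an engineer would, in place of code of your own. Each camera call takes 0.05 s, during which the arm holds its last target. There are 200 camera calls.

## Working session

There is one attempt and no reset: what is moved stays moved. The work goes in short steps, Python scripts to look and compute and a tool call to move; the robot and the scene stay as the last step left them, time stands still between calls to the robot, and variables do not carry over. Pictures are saved under pics/ and viewed, at most 10 in all, crops included, and the job is handed in when it is done.

Besides the shell and the picture viewer there is one more tool, called after ">>>" as name(argument=value, ...), one argument or row to a line, values as JSON. carry_out: Moves the arm, as the interface text tells. Its arguments: {"type":"object","properties":{"commands":{"type":"array"}},"required":["commands"]}

```bash
ls; mkdir -p pics
cat > h.py <<'E'
import numpy as np, cv2
from workcell import telemetry, camera, camera_info, sign_off
def cloud(n):
    i=camera_info(n); im,d=camera(n); K=np.array(i["camera_matrix"]); V=np.array(i["view"])
    v,u=np.mgrid[:d.shape[0],:d.shape[1]]
    P=np.stack([(u-K[0,2])/K[0,0]*d,(v-K[1,2])/K[1,1]*d,d],-1)
    W=(P-V[:3,3])@V[:3,:3]
    W[d==0]=np.nan
    return im,W
E
python3 - <<'E'
from h import *
s=telemetry.get_state(); print({k:np.round(v,3).tolist() for k,v in s.items()})
a=[]
for n in("scene","side"):
    im,W=cloud(n); np.savez(f"{n}.npz",im=im,W=W); cv2.imwrite(f"pics/{n}0.png",im[:,:,::-1])
    i=camera_info(n); V=np.array(i["view"]); print(n,np.round(-V[:3,:3].T@V[:3,3]),np.round(V[2,:3],2))
E
```

```text
pics
{'time': 0.0, 'joint_pos': [-0.027, 0.616, -0.013, 1.425, 0.008, 1.103, -0.04], 'dq': [-0.0, -0.001, 0.0, 0.002, -0.001, 0.0, -0.001], 'joint_torque': [0.001, -45.894, 0.209, -16.574, -0.061, 0.02, 0.0], 'tool_pos': [649.219, 0.035, 217.519], 'tcp_rot': [[-0.0, 1.0, -0.003], [1.0, 0.0, -0.0], [-0.0, -0.003, -1.0]], 'force': [-0.04, -0.344, -0.802], 'wrist_torque': [-0.072, 0.009, 0.005], 'finger_force': 0.0, 'grip_width': 0.998}
scene [ 103. -912. 1109.] [ 0.29  0.62 -0.73]
side [-273. -737. 1069.] [ 0.57  0.49 -0.67]
```

View pics/scene0.png

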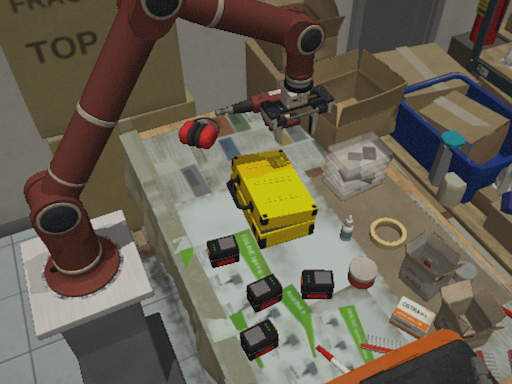

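View pics/side0.png

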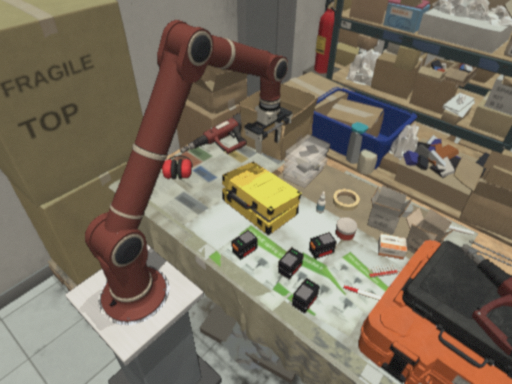

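Scene view: the tester is at (275,200) and the glue bottle at (346,228). The tin is at (362,272) and the muffs at (200,132). There are four pack lookalikes, at (223,250), (264,291), (318,284) and (260,338). Next I'll measure all of them.

Run:
```python
from h import *
for n in("scene","side"):
    f=np.load(n+".npz"); im,W=f["im"],f["W"]; hsv=cv2.cvtColor(im,cv2.COLOR_RGB2HSV)
    print(n)
    ye=(hsv[...,0]>22)&(hsv[...,0]<32)&(hsv[...,1]>180)&(hsv[...,2]>90)&(W[...,2]>3)&(W[...,2]<200)
    P=W[ye]; print("tester",len(P),np.nanpercentile(P,[1,50,99],axis=0).round())
    top=P[P[:,2]>80]; r=cv2.minAreaRect(top[:,:2].astype(np.float32)); print("rect",r, np.percentile(top[:,2],[2,50,98]).round())
    # dark blobs
    z=W[...,2]; m=((z>50)&(z<85)&(im.max(2)<75)).astype(np.uint8)
    k,lab,st,c=cv2.connectedComponentsWithStats(m)
    for j in range(1,k):
        if 50<st[j,4]<1500:
            Q=W[lab==j]; r=cv2.minAreaRect(Q[:,:2].astype(np.float32))
            print(c[j].round(),st[j,4],np.round(np.median(Q,0)),"rect",np.round(r[0]),np.round(r[1]),round(r[2]),"dist",np.hypot(*r[0]).round())
f=np.load("scene.npz"); c=f["im"][205:360,195:385,::-1]; cv2.imwrite("pics/crop.png",cv2.resize(c,None,fx=3.8,fy=3.8,interpolation=cv2.INTER_CUBIC))
```

```text
scene
tester 5168 [[ 463. -184.   16.]
 [ 539.  -97.  124.]
 [ 634.   72.  140.]]
rect ((539.8314208984375, -50.88374328613281), (260.7079162597656, 193.6797332763672), 84.55928039550781) [ 91. 127. 139.]
[487.  21.] 74 [1872.  474.   68.] rect [1869.  476.] [28. 45.] 7 dist 1929.0
[274.  50.] 116 [925. 664.  65.] rect [925. 686.] [193.   9.] 87 dist 1152.0
[475.  98.] 86 [1408.   52.   80.] rect [1409.   41.] [ 19. 107.] 3 dist 1409.0
[419. 133.] 462 [1124.   -9.   68.] rect [1115.  -13.] [ 31. 255.] 0 dist 1115.0
[196. 130.] 198 [460. 331.  67.] rect [466. 336.] [75. 45.] 42 dist 575.0
[472. 173.] 410 [1127. -241.   68.] rect [1154. -237.] [ 72. 162.] 43 dist 1178.0
[505. 206.] 124 [1130. -380.   74.] rect [1134. -369.] [61. 26.] 73 dist 1192.0
[220. 248.] 311 [ 342. -164.   64.] rect [ 356. -150.] [52. 77.] 83 dist 386.0
[ 81. 261.] 268 [  5. -52.  74.] rect [  4. -25.] [124.  74.] 7 dist 25.0
[315. 280.] 374 [ 520. -356.   64.] rect [ 532. -351.] [52. 76.] 64 dist 638.0
[266. 289.] 397 [ 409. -328.   64.] rect [ 400. -317.] [77. 53.] 3 dist 510.0
[480. 314.] 238 [ 826. -609.   68.] rect [ 826. -610.] [77.  7.] 83 dist 1027.0
[445. 319.] 147 [ 742. -583.   69.] rect [ 740. -590.] [64.  5.] 81 dist 947.0
[261. 336.] 459 [ 344. -434.   64.] rect [ 333. -425.] [77. 51.] 3 dist 540.0
side
tester 0 [nan nan nan]
  return np.nanmean(a, axis, out=out, keepdims=keepdims)
Traceback (most recent call last):
IndexError: index -1 is out of bounds for axis 0 with size 0
```

Run:
```python
from h import *
f=np.load("scene.npz"); im,W=f["im"],f["W"]; hsv=cv2.cvtColor(im,cv2.COLOR_RGB2HSV); z=W[...,2]
ye=(hsv[...,0]>22)&(hsv[...,0]<32)&(hsv[...,1]>180)&(z>3)&(z<220)
# lid-top plane: RANSAC-ish via brightest (top) pixels
m=cv2.morphologyEx((ye&(z>85)).astype(np.uint8),cv2.MORPH_OPEN,np.ones((3,3)))>0
m&=hsv[...,2]>200
P=W[m]
for it in range(6):
    A=np.c_[P[:,:2],np.ones(len(P))]; c=np.linalg.lstsq(A,P[:,2],rcond=None)[0]; r=P[:,2]-A@c; 
    P=P[abs(r)<max(2.5,1.5*r.std())]
n=np.array([-c[0],-c[1],1]); n/=np.linalg.norm(n); print("lid plane n",n.round(3),"tilt",np.arccos(n[2]).round(3),"dir of uphill->tester -x",np.degrees(np.arctan2(c[1],c[0])).round(1),len(P),r.std().round(2))
R=cv2.minAreaRect(P[:,:2].astype(np.float32)); print("top rect",R); print(cv2.boxPoints(R).round(0).tolist())
# body (z<70) extents
# handle: dark pixels close to front
d=(im.max(2)<70)&(z>60)&(z<160)&(W[...,0]>380)&(W[...,0]<520)&(W[...,1]>-140)&(W[...,1]<90)
k,lab,st,cc=cv2.connectedComponentsWithStats(d.astype(np.uint8))
for j in range(1,k):
    if st[j,4]>15: Q=W[lab==j]; print("dark",cc[j].round(),st[j,4],np.percentile(Q,[2,50,98],axis=0).round().tolist())
# pack
x0=np.array([532,-351])
near=(np.hypot(W[...,0]-x0[0],W[...,1]-x0[1])<75)
t=near&(z>59)&(z<75)&(im.max(2)<110); Q=W[t]; R=cv2.minAreaRect(Q[:,:2].astype(np.float32)); print("pack top",R,cv2.boxPoints(R).round().tolist(),t.sum())
o=near&(hsv[...,0]<18)&(hsv[...,1]>150)&(hsv[...,2]>120)&(z>5)
print("orange",o.sum(),np.nanmedian(W[o],0).round(), np.argwhere(o).mean(0))
s=np.load("side.npz")["W"]; print("side depth valid",np.isfinite(s[...,2]).mean(), np.nanmedian(s,(0,1)))
c=im[205:360,195:385,::-1]; cv2.imwrite("pics/crop.png",cv2.resize(c,None,fx=3.8,fy=3.8,interpolation=cv2.INTER_CUBIC))
c=im[140:260,215:335,::-1]; cv2.imwrite("pics/crop2.png",cv2.resize(c,None,fx=4.9,fy=4.9,interpolation=cv2.INTER_CUBIC))
```

```text
lid plane n [ 0.116 -0.019  0.993] tilt 0.117 dir of uphill->tester -x 170.8 24 1.31
top rect ((545.1319580078125, -70.55461120605469), (216.12051391601562, 144.45005798339844), 82.4850082397461)
[[459.0, -168.0], [603.0, -187.0], [631.0, 27.0], [488.0, 46.0]]
dark [238. 194.] 241 [[431.0, -107.0, 99.0], [446.0, -45.0, 119.0], [478.0, 20.0, 125.0]]
pack top ((531.6962890625, -351.9189758300781), (51.763832092285156, 77.26077270507812), 62.6982421875) [[485.0, -357.0], [554.0, -393.0], [578.0, -347.0], [509.0, -311.0]] 498
orange 12 [ 498. -340.   56.] [284.75       305.33333333]
side depth valid 0.9962615966796875 [415.48894794 -39.64984986  51.95168749]
```

View pics/crop.png

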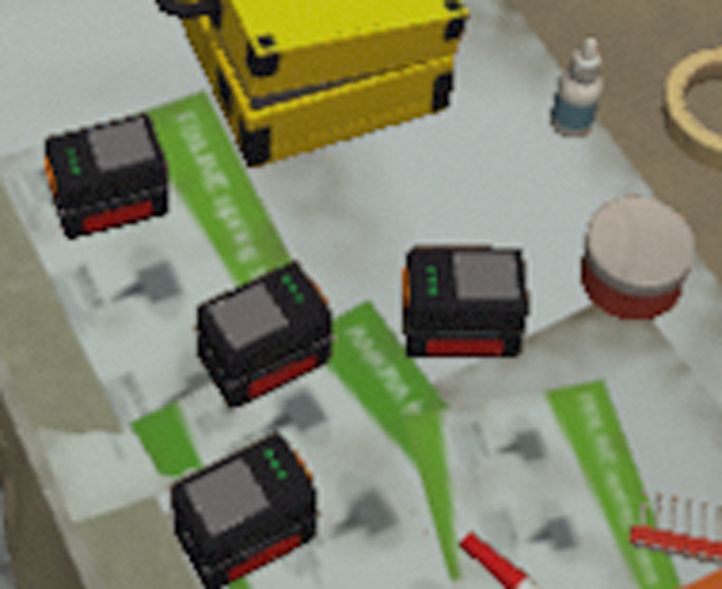

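View pics/crop2.png

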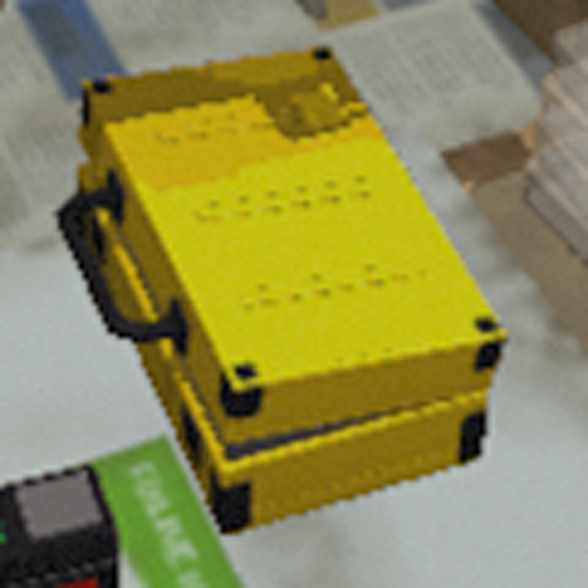

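Target pack: of the four at scene (223,250), (264,291), (318,284) and (260,338), the base distances are 386, 510, 638 and 540 mm. The one at (318,284) is farthest. The crop confirms it's a pack beside the tin, with its orange tab on the robot side. The lid is slightly open, and the handle is at scene (236,193). Next I'll refine the tester's pose.

```bash
cat > fit.py <<'E'
from h import *
rng=np.random.default_rng(0)
def ransac(P,tol=2.0,n=400,filt=lambda n:True):
    best=None
    for _ in range(n):
        a,b,c=P[rng.choice(len(P),3,False)]; nn=np.cross(b-a,c-a); l=np.linalg.norm(nn)
        if l<500: continue
        nn/=l
        if not filt(nn): continue
        k=abs((P-a)@nn)<tol
        if best is None or k.sum()>best.sum(): best=k
    Q=P[best]; c=Q.mean(0); nn=np.linalg.svd(Q-c,full_matrices=False)[2][2]
    return Q,c,nn
E
python3 - <<'E'
from fit import *
for n in("scene","side"):
    f=np.load(n+".npz"); im,W=f["im"],f["W"]; hsv=cv2.cvtColor(im,cv2.COLOR_RGB2HSV); z=W[...,2]
    box=(W[...,0]>400)&(W[...,0]<680)&(W[...,1]>-230)&(W[...,1]<120)&(z>5)&(z<200)
    if n=="side": print("hue",np.percentile(hsv[box][:,0],[10,50,90]),np.percentile(hsv[box][:,1],[10,50,90]))
    ye=box&(hsv[...,0]>18)&(hsv[...,0]<35)&(hsv[...,1]>120)
    P=W[ye]; print(n,len(P))
    Q,c,nn=ransac(P[P[:,2]>85],filt=lambda v:abs(v[2])>.8); nn*=np.sign(nn[2]); print("lid",len(Q),nn.round(3),"tilt",np.arccos(nn[2]).round(3),"yaw",np.degrees(np.arctan2(nn[1],nn[0])).round(2))
    R=cv2.minAreaRect(Q[:,:2].astype(np.float32)); B=cv2.boxPoints(R); print(R,np.c_[B,c[2]-((B-c[:2])@nn[:2])/nn[2]].round().tolist())
    L=P[P[:,2]<66]
    for nm,fl in(("right",lambda v:abs(v[1])>.9),("front",lambda v:abs(v[0])>.9)):
        Q,c,nn=ransac(L,filt=fl); t=np.array([-nn[1],nn[0]]); s=Q[:,:2]@t; print(nm,len(Q),nn.round(3),c.round(1),"ends",[(c[:2]+t*(e-c[:2]@t)).round().tolist() for e in(s.min(),s.max())])
E
```

```text
scene 5516
lid 2404 [ 0.136 -0.01   0.991] tilt 0.137 yaw -4.27
((556.607421875, -52.44398498535156), (260.82208251953125, 161.11830139160156), 84.62928771972656) [[464.0, -175.0, 139.0], [625.0, -190.0, 117.0], [649.0, 70.0, 116.0], [489.0, 85.0, 139.0]]
right 444 [0.089 0.996 0.011] [ 537.1 -177.3   39.5] ends [[617.0, -184.0], [458.0, -170.0]]
front 230 [-0.996  0.091 -0.005] [469.5 -56.3  40.5] ends [[482.0, 82.0], [459.0, -172.0]]
hue [22. 24. 29.] [ 75.4 149.  160. ]
side 3149
lid 1236 [ 0.131 -0.012  0.991] tilt 0.132 yaw -5.12
((556.2299194335938, -52.430267333984375), (259.3969421386719, 165.85723876953125), 85.18468475341797) [[463.0, -175.0, 139.0], [628.0, -189.0, 117.0], [650.0, 70.0, 117.0], [484.0, 84.0, 139.0]]
right 159 [ 0.074  0.997 -0.013] [ 539.  -178.2   45. ] ends [[612.0, -184.0], [461.0, -172.0]]
front 249 [-0.996  0.085  0.003] [468.5 -55.5  41.4] ends [[480.0, 78.0], [459.0, -171.0]]
```

Tester frame: yaw about -5.1°, origin about (550,-51), lid at 0.135 rad. That puts the handle near (437,-41,116). I'll hover above it and check with the wrist camera.

>>> carry_out(
  commands=[
    {"ty": -0.04,"tx": -0.008,"jaw": 0.3},
    {"ty": -0.05,"tx": -0.01,"jaw": 0.3},
    {"ty": -0.05,"tx": -0.01,"jaw": 0.3},
    {"ty": -0.045,"tx": -0.01,"jaw": 0.3},
    {"ty": -0.027,"tx": -0.003,"jaw": 0.3},
    {"yaw": 5.1,"jaw": 0.3},
    {"jaw": 0.3},
    {"jaw": 0.3},
  ],
)

```text
invalid input at $.commands[0]: expected keys tx, ty, tz, yaw, jaw
```

Run:
```python
from fit import *
s=telemetry.get_state(); print(s["time"],np.round(s["tool_pos"],1),np.round(s["tcp_rot"],3).tolist(),s["grip_width"])
im,W=cloud("wrist"); np.savez("w1.npz",im=im,W=W); cv2.imwrite("pics/w1.png",im[:,:,::-1])
z=W[...,2]
ex=np.array([.996,-.0888]);ey=np.array([.0888,.996])
U=W[...,:2]@ex-552.3; V=W[...,:2]@ey+1.8
m=(im.max(2)<80)&(z>100)&(z<135)&(abs(V)<35)&(U<-95)&(U>-135)
print(m.sum())
if m.sum()>20: print(np.percentile(np.c_[U[m],V[m],z[m]],[2,25,50,75,98],axis=0).round(1).tolist(), np.polyfit(V[m],U[m],1))
```

```text
0.1 [649.3   0.  217.6] [[-0.0, 1.0, -0.002], [1.0, 0.0, -0.0], [-0.0, -0.002, -1.0]] 1.000142740106568
661
[[-114.3, -1.6, 113.8], [-110.9, 7.4, 118.0], [-108.4, 16.9, 120.3], [-106.8, 26.1, 121.3], [-105.6, 34.4, 122.6]] [-2.47539219e-03 -1.08927851e+02]
```

View pics/w1.png

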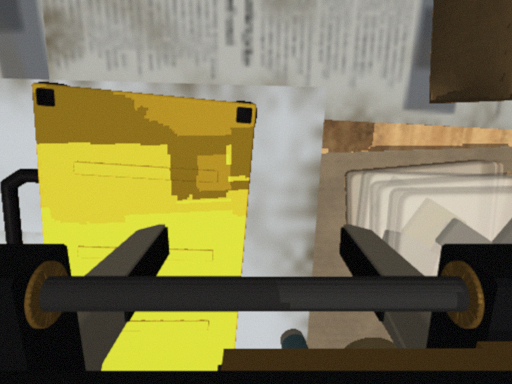

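The wrist view shows the handle bar at left (12,215). The measured bar centre is U≈-112 mm, z≈116 in the tester frame, which agrees with the prediction. Resending the move with every key filled in.

>>> carry_out(
  commands=[
    {"tx": -0.008,"ty": -0.04,"tz": 0,"yaw": 0,"jaw": 0.28},
    {"tx": -0.01,"ty": -0.05,"tz": 0,"yaw": 0,"jaw": 0.28},
    {"tx": -0.01,"ty": -0.05,"tz": 0,"yaw": 0,"jaw": 0.28},
    {"tx": -0.01,"ty": -0.045,"tz": 0,"yaw": 0,"jaw": 0.28},
    {"tx": -0.003,"ty": -0.026,"tz": 0,"yaw": 0,"jaw": 0.28},
    {"tx": 0,"ty": 0,"tz": 0.02,"yaw": 5.1,"jaw": 0.28},
    {"tx": 0,"ty": 0,"tz": 0.02,"yaw": 0,"jaw": 0.28},
    {"tx": 0,"ty": 0,"tz": 0,"yaw": 0,"jaw": 0.28},
    {"tx": 0,"ty": 0,"tz": 0,"yaw": 0,"jaw": 0.28},
  ],
)

```text
time: 1.27
tool_pos: [439.4, -41.0, 179.1]
tcp_rot: [[0.089, 0.996, 0.001], [0.996, -0.089, 0.0], [0.0, 0.001, -1.0]]
force: [-0.0, 0.2, 0.1]
grip_width: 0.279
finger_force: 0.0
```

Run:
```python
from fit import *
s=telemetry.get_state(); p=s["tool_pos"]; print(s["time"],np.round(p,1),np.round(s["tcp_rot"],3).tolist(),s["grip_width"],np.round(s["joint_pos"],2))
ex=np.array([.996,-.0888]);ey=np.array([.0888,.996])
print("tcp U,V",p[:2]@ex-552.3,p[:2]@ey+1.8)
im,W=cloud("side")
z=W[...,2]
U=W[...,:2]@ex-552.3; V=W[...,:2]@ey+1.8
m=(im.max(2)<80)&(z>100)&(z<130)&(abs(V)<35)&(U<-95)&(U>-135)
print(m.sum())
if m.sum()>20: print(np.percentile(np.c_[U[m],V[m],z[m]],[2,25,50,75,98],axis=0).round(1).tolist())
```

```text
1.275 [439.4 -41.  179.1] [[0.089, 0.996, 0.001], [0.996, -0.089, 0.0], [0.0, 0.001, -1.0]] 0.27862702595130806 [ 0.04  0.35  0.    2.05 -0.    0.74 -0.04]
tcp U,V -111.02252821702075 0.0025336579879564614
48
[[-119.3, -33.7, 114.2], [-116.6, -17.1, 117.7], [-114.9, -2.9, 119.5], [-112.2, 16.3, 120.7], [-107.6, 31.5, 123.5]]
```

>>> carry_out(
  commands=[
    {"tx": 0,"ty": -0.002,"tz": 0.03,"yaw": 0,"jaw": 0.28},
    {"tx": 0,"ty": 0,"tz": 0.03,"yaw": 0,"jaw": 0.28},
    {"tx": 0,"ty": 0,"tz": 0.022,"yaw": 0,"jaw": 0.28},
    {"tx": 0,"ty": 0,"tz": 0,"yaw": 0,"jaw": 0.28},
    {"tx": 0,"ty": 0,"tz": 0,"yaw": 0,"jaw": 0.05},
    {"tx": 0,"ty": 0,"tz": 0,"yaw": 0,"jaw": 0.05},
    {"tx": 0,"ty": 0,"tz": 0,"yaw": 0,"jaw": 0.05},
  ],
)

```text
time: 2.2
tool_pos: [438.4, -40.9, 97.7]
tcp_rot: [[0.089, 0.996, 0.004], [0.996, -0.089, -0.0], [0.0, 0.004, -1.0]]
force: [1.3, 0.3, 3.1]
grip_width: 0.12
finger_force: 30.0
```

Run:
```python
from h import *
p=telemetry.get_state()["tool_pos"]; ex=np.array([.996,-.0888]); u=p[:2]@ex-552.3; print(u,p)
# arc from bar about hinge (76,70); steps of the handle
a0=np.arctan2(p[2]+19-70,76-u); print("theta0",a0-.1027,"r",np.hypot(p[2]+19-70,76-u))
r=195; a=np.linspace(.135+.1027,1.76+.1027,25)
print(np.c_[np.diff(-r*np.cos(a)),-np.diff(r*np.sin(a))].round(1).tolist())
```

```text
-112.0276839121475 [438.39167759 -40.92573427  97.7230769 ]
theta0 0.1408573718364099 r 193.74585371703094
[[3.5, -12.7], [4.4, -12.4], [5.2, -12.1], [6.0, -11.7], [6.8, -11.3], [7.6, -10.8], [8.3, -10.3], [9.0, -9.7], [9.6, -9.1], [10.2, -8.4], [10.7, -7.7], [11.2, -6.9], [11.7, -6.2], [12.1, -5.4], [12.4, -4.5], [12.7, -3.7], [12.9, -2.8], [13.1, -1.9], [13.2, -1.1], [13.2, -0.2], [13.2, 0.7], [13.1, 1.6], [13.0, 2.5], [12.8, 3.4]]
```

Bar gripped (opening 0.12, about 11 mm). Lifting along the arc.

>>> carry_out(
  commands=[
    {"tx": 0,"ty": 0.0035,"tz": -0.0127,"yaw": 0,"jaw": 0.05},
    {"tx": 0,"ty": 0.0044,"tz": -0.0124,"yaw": 0,"jaw": 0.05},
    {"tx": 0,"ty": 0.0052,"tz": -0.0121,"yaw": 0,"jaw": 0.05},
    {"tx": 0,"ty": 0.006,"tz": -0.0117,"yaw": 0,"jaw": 0.05},
    {"tx": 0,"ty": 0.0068,"tz": -0.0113,"yaw": 0,"jaw": 0.05},
    {"tx": 0,"ty": 0.0076,"tz": -0.0108,"yaw": 0,"jaw": 0.05},
    {"tx": 0,"ty": 0.0083,"tz": -0.0103,"yaw": 0,"jaw": 0.05},
    {"tx": 0,"ty": 0.009,"tz": -0.0097,"yaw": 0,"jaw": 0.05},
  ],
)

```text
time: 3.2
tool_pos: [483.9, -45.0, 186.9]
tcp_rot: [[0.089, 0.996, -0.01], [0.996, -0.089, 0.001], [-0.0, -0.01, -1.0]]
force: [-5.9, 0.9, -5.3]
grip_width: 0.119
finger_force: 30.0
```

>>> carry_out(
  commands=[
    {"tx": 0,"ty": 0.0096,"tz": -0.0091,"yaw": 0,"jaw": 0.05},
    {"tx": 0,"ty": 0.0102,"tz": -0.0084,"yaw": 0,"jaw": 0.05},
    {"tx": 0,"ty": 0.0107,"tz": -0.0077,"yaw": 0,"jaw": 0.05},
    {"tx": 0,"ty": 0.0112,"tz": -0.0069,"yaw": 0,"jaw": 0.05},
    {"tx": 0,"ty": 0.0117,"tz": -0.0062,"yaw": 0,"jaw": 0.05},
    {"tx": 0,"ty": 0.0121,"tz": -0.0054,"yaw": 0,"jaw": 0.05},
    {"tx": 0,"ty": 0.0124,"tz": -0.0045,"yaw": 0,"jaw": 0.05},
    {"tx": 0,"ty": 0.0127,"tz": -0.0037,"yaw": 0,"jaw": 0.05},
  ],
)

```text
time: 4.2
tool_pos: [575.9, -53.4, 242.9]
tcp_rot: [[0.089, 0.996, -0.004], [0.996, -0.089, 0.0], [-0.0, -0.004, -1.0]]
force: [-9.1, 0.4, 9.3]
grip_width: 0.124
finger_force: 30.0
```

>>> carry_out(
  commands=[
    {"tx": 0,"ty": 0.0129,"tz": -0.0028,"yaw": 0,"jaw": 0.05},
    {"tx": 0,"ty": 0.0131,"tz": -0.0019,"yaw": 0,"jaw": 0.05},
    {"tx": 0,"ty": 0.0132,"tz": -0.0011,"yaw": 0,"jaw": 0.05},
    {"tx": 0,"ty": 0.0132,"tz": -0.0002,"yaw": 0,"jaw": 0.05},
    {"tx": 0,"ty": 0.0132,"tz": 0.0007,"yaw": 0,"jaw": 0.05},
    {"tx": 0,"ty": 0.0131,"tz": 0.0016,"yaw": 0,"jaw": 0.05},
    {"tx": 0,"ty": 0.013,"tz": 0.0025,"yaw": 0,"jaw": 0.05},
    {"tx": 0,"ty": 0.0128,"tz": 0.0034,"yaw": 0,"jaw": 0.05},
    {"tx": 0,"ty": 0,"tz": 0,"yaw": 0,"jaw": 0.05},
    {"tx": 0,"ty": 0,"tz": 0,"yaw": 0,"jaw": 0.05},
  ],
)

```text
time: 5.45
tool_pos: [683.9, -63.4, 239.0]
tcp_rot: [[0.089, 0.996, 0.006], [0.996, -0.089, -0.001], [-0.001, 0.006, -1.0]]
force: [2.9, -0.8, 2.0]
grip_width: 0.116
finger_force: 30.0
```

>>> carry_out(
  commands=[
    {"tx": 0,"ty": 0,"tz": 0,"yaw": 0,"jaw": 0.3},
    {"tx": 0,"ty": 0,"tz": 0,"yaw": 0,"jaw": 0.3},
    {"tx": 0,"ty": 0,"tz": 0,"yaw": 0,"jaw": 0.3},
    {"tx": 0,"ty": 0,"tz": -0.02,"yaw": 0,"jaw": 0.3},
    {"tx": 0,"ty": 0,"tz": -0.03,"yaw": 0,"jaw": 0.3},
    {"tx": 0,"ty": 0,"tz": -0.015,"yaw": 0,"jaw": 0.3},
    {"tx": 0,"ty": 0,"tz": 0,"yaw": 0,"jaw": 0.3},
  ],
)

```text
time: 6.32
tool_pos: [682.3, -62.6, 303.4]
tcp_rot: [[0.089, 0.996, 0.002], [0.996, -0.089, -0.0], [0.0, 0.002, -1.0]]
force: [0.3, -0.1, -0.6]
grip_width: 0.298
finger_force: 0.0
```

```bash
cat > look.py <<'E'
from fit import *
s=telemetry.get_state(); print(s["time"],np.round(s["tool_pos"],1),np.round(s["joint_pos"],2))
ex=np.array([.996,-.0888]);ey=np.array([.0888,.996])
im,W=cloud("scene"); np.savez("s2.npz",im=im,W=W)
z=W[...,2]; U=W[...,:2]@ex-552.3; V=W[...,:2]@ey+1.8
# lid tilt from handle & lid right wall
hsv=cv2.cvtColor(im,cv2.COLOR_RGB2HSV)
L=(abs(V)<150)&(U>40)&(U<180)&(z>100)&(z<300)&(hsv[...,0]>18)&(hsv[...,0]<35)&(hsv[...,1]>120)
P=np.c_[U[L],V[L],z[L]]; print(len(P))
Q,c,n=ransac(P,filt=lambda v:abs(v[1])<.3); n*=np.sign(n[2] if abs(n[2])>.5 else -n[0]);print("plane",len(Q),n.round(3),c.round(1))
im2,_=cloud("side")
cv2.imwrite("pics/s2.png",np.vstack([cv2.resize(im[110:270,190:360,::-1],None,fx=1.8,fy=1.8),cv2.resize(im2[120:280,200:370,::-1],None,fx=1.8,fy=1.8)]))
E
python3 look.py
```

```text
6.325 [682.3 -62.6 303.4] [ 0.05  0.62  0.02  1.17 -0.01  1.35 -0.02]
1698
plane 554 [0.195 0.001 0.981] [127.9  -9.5 221.3]
```

View pics/s2.png

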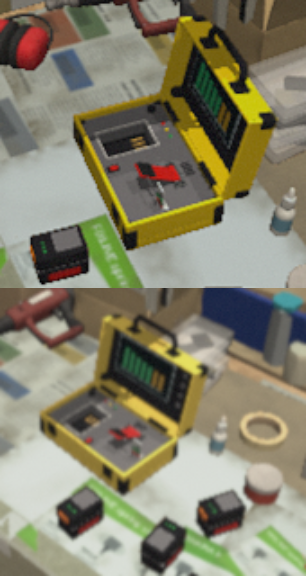

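The lid stands at about 1.77 rad and is released. In the top scene crop the cradle is at (128,138) and the lever at (157,172). Next I'll work out the wrist camera geometry and the pocket position.

Run:
```python
from h import *
s=telemetry.get_state(); R=np.array(s["tcp_rot"]); V=np.array(camera_info("wrist")["view"]); K=camera_info("wrist")["camera_matrix"]
C=-V[:3,:3].T@V[:3,3]; print("cam in tool",(R.T@(C-s["tool_pos"])).round(1),"axes(rows x,y,z in tool)\n",(V[:3,:3]@R).round(2),np.round(K,0).tolist())
ex=np.array([.996,-.0888]);ey=np.array([.0888,.996])
f=np.load("s2.npz"); im,W=f["im"],f["W"]; z=W[...,2]; U=W[...,:2]@ex-552.3; Y=W[...,:2]@ey+1.8
reg=(U>-70)&(U<50)&(Y>0)&(Y<115)
m=reg&(z>50)&(z<62); print("panel z",np.median(z[m]))
d=reg&(z<50); print(d.sum(),np.percentile(np.c_[U[d],Y[d],z[d]],[1,50,99],axis=0).round(1).tolist())
g=reg&(z<34); print(g.sum(),np.percentile(np.c_[U[g],Y[g],z[g]],[1,50,99],axis=0).round(1).tolist())
# lever: red
hsv=cv2.cvtColor(im,cv2.COLOR_RGB2HSV)
r=((hsv[...,0]<6)|(hsv[...,0]>174))&(hsv[...,1]>150)&(U>-80)&(U<60)&(Y<-15)&(Y>-90)&(z>60)
print(r.sum(),np.percentile(np.c_[U[r],Y[r],z[r]],[2,50,98],axis=0).round(1).tolist())
```

```text
cam in tool [  68.4    0.2 -166.4] axes(rows x,y,z in tool)
 [[-0.    1.    0.  ]
 [-0.97 -0.   -0.25]
 [-0.25 -0.    0.97]] [[327.0, 0.0, 254.0], [0.0, 327.0, 194.0], [0.0, 0.0, 1.0]]
panel z 55.93532051843907
344 [[-45.8, 47.2, 26.4], [-3.4, 77.4, 32.6], [34.2, 90.7, 49.7]]
209 [[-43.2, 51.7, 26.3], [-6.5, 70.5, 30.9], [33.5, 89.1, 34.0]]
168 [[-71.3, -63.0, 63.7], [6.2, -44.6, 80.8], [39.5, -24.5, 667.7]]
```

>>> carry_out(
  commands=[
    {"tx": 0.005,"ty": -0.04,"tz": 0,"yaw": 0,"jaw": 1},
    {"tx": 0.005,"ty": -0.05,"tz": 0,"yaw": 0,"jaw": 1},
    {"tx": 0.005,"ty": -0.045,"tz": 0.01,"yaw": 0,"jaw": 1},
    {"tx": 0,"ty": -0.01,"tz": 0.04,"yaw": 0,"jaw": 1},
    {"tx": 0,"ty": 0,"tz": 0.04,"yaw": 0,"jaw": 1},
    {"tx": 0,"ty": 0,"tz": 0.01,"yaw": 0,"jaw": 1},
    {"tx": 0,"ty": 0,"tz": 0,"yaw": 0,"jaw": 1},
    {"tx": 0,"ty": 0,"tz": 0,"yaw": 0,"jaw": 1},
  ],
)

```text
time: 7.42
tool_pos: [540.0, -34.9, 203.5]
tcp_rot: [[0.089, 0.996, 0.003], [0.996, -0.089, -0.0], [0.0, 0.003, -1.0]]
force: [0.1, 1.2, -0.5]
grip_width: 1.0
finger_force: 0.0
```

Run:
```python
from h import *
s=telemetry.get_state(); print(np.round(s["tool_pos"],1))
im,W=cloud("wrist"); np.savez("w2.npz",im=im,W=W)
cv2.imwrite("pics/w2.png",im[:,:,::-1])
ex=np.array([.996,-.0888]);ey=np.array([.0888,.996])
z=W[...,2]; U=W[...,:2]@ex-552.3; Y=W[...,:2]@ey+1.8
reg=(U>-75)&(U<60)&(Y>10)&(Y<115)
d=(reg&(z<50)&(z>15)).astype(np.uint8); d=cv2.morphologyEx(d,cv2.MORPH_OPEN,np.ones((3,3))).astype(bool)
for nm,q in(("deep",d),("floor",d&(z<33))):
    P=np.c_[U[q],Y[q]].astype(np.float32); print(nm,q.sum(),np.percentile(z[q],[5,50,95]).round(1),cv2.minAreaRect(P),np.percentile(P,[.5,99.5],axis=0).round(1).tolist())
m=(abs(U-5)<70)&(z>50)&(z<62); print("panel z",np.median(z[m]))
```

```text
[540.  -34.9 203.5]
deep 5211 [30.  31.3 41.8] ((-10.54361343383789, 57.52478790283203), (56.99055480957031, 85.53057861328125), 89.97332763671875) [[-53.1, 29.2], [32.1, 86.0]]
floor 4704 [29.9 31.2 32.4] ((-10.575984954833984, 57.623756408691406), (56.7926025390625, 85.33061218261719), 89.98018646240234) [[-52.8, 29.4], [31.8, 86.0]]
panel z 56.518950013902554
```

View pics/w2.png

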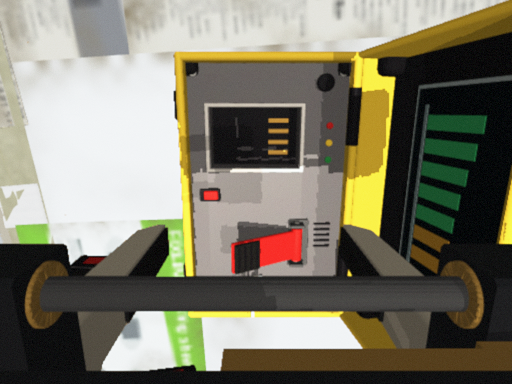

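The wrist image shows the pocket clearly, rows 103–170 and columns 206–304, and the lever at (267,250). The pocket fits at 85.5x57.0 mm, square to my tester frame, which gives it a correction of (+1.5,+2.6) mm. Now to hover over the pack, turned to its heading.

>>> carry_out(
  commands=[
    {"tx": -0.04,"ty": 0,"tz": 0,"yaw": 0,"jaw": 1},
    {"tx": -0.055,"ty": 0,"tz": 0,"yaw": 0,"jaw": 1},
    {"tx": -0.06,"ty": 0,"tz": 0,"yaw": 0,"jaw": 1},
    {"tx": -0.06,"ty": 0.007,"tz": 0,"yaw": 0,"jaw": 1},
    {"tx": -0.06,"ty": 0.025,"tz": 0,"yaw": 0,"jaw": 1},
    {"tx": -0.057,"ty": 0.025,"tz": 0,"yaw": 0,"jaw": 1},
    {"tx": 0,"ty": 0,"tz": 0,"yaw": -10,"jaw": 1},
    {"tx": 0,"ty": 0,"tz": 0,"yaw": -10,"jaw": 1},
    {"tx": 0,"ty": 0,"tz": 0,"yaw": -10,"jaw": 1},
    {"tx": 0,"ty": 0,"tz": 0,"yaw": -10,"jaw": 1},
    {"tx": 0,"ty": 0,"tz": 0,"yaw": -10,"jaw": 1},
    {"tx": 0,"ty": 0,"tz": 0,"yaw": -10,"jaw": 1},
  ],
)

```text
time: 8.98
tool_pos: [565.7, -368.8, 203.6]
tcp_rot: [[-0.821, 0.571, 0.002], [0.571, 0.821, -0.001], [-0.002, -0.0, -1.0]]
force: [-0.1, -0.0, -0.2]
grip_width: 1.003
finger_force: 0.0
```

>>> carry_out(
  commands=[
    {"tx": 0,"ty": 0,"tz": 0,"yaw": -7.6,"jaw": 1},
    {"tx": 0,"ty": 0,"tz": 0,"yaw": 0,"jaw": 1},
    {"tx": 0,"ty": 0,"tz": 0,"yaw": 0,"jaw": 1},
  ],
)

```text
time: 9.35
tool_pos: [565.6, -368.4, 202.9]
tcp_rot: [[-0.886, 0.464, 0.001], [0.464, 0.886, -0.001], [-0.001, -0.0, -1.0]]
force: [-0.0, 0.0, 0.5]
grip_width: 1.0
finger_force: 0.0
```

Run:
```python
from h import *
s=telemetry.get_state(); p=np.array(s["tool_pos"]); R=np.array(s["tcp_rot"]); print(s["time"],p.round(1),"tool y angle",np.degrees(np.arctan2(R[1,1],R[0,1])),np.round(s["joint_pos"],2))
im,W=cloud("wrist"); np.savez("w3.npz",im=im,W=W); cv2.imwrite("pics/w3.png",im[:,:,::-1])
z=W[...,2]; D=W-np.array([531.7,-351.9,0]); near=np.hypot(D[...,0],D[...,1])<65
t=near&(z>58)&(z<72); t=cv2.morphologyEx(t.astype(np.uint8),cv2.MORPH_OPEN,np.ones((3,3)))>0
Q=W[t]; r=cv2.minAreaRect(Q[:,:2].astype(np.float32)); B=cv2.boxPoints(r); print(t.sum(),np.median(Q[:,2]),r)
e=B-np.roll(B,1,0); l=np.linalg.norm(e,axis=1); k=l.argmax(); a=np.degrees(np.arctan2(*e[k][::-1])); print("long dir",a%180-180)
c=np.array(r[0]); print("TCP->pack in tool",(R.T@np.r_[c-p[:2],0]).round(1))
hsv=cv2.cvtColor(im,cv2.COLOR_RGB2HSV); o=near&(hsv[...,0]>5)&(hsv[...,0]<18)&(hsv[...,1]>170)&(hsv[...,2]>120)&(z>35)
print("orange",o.sum(),np.median(W[o],0) if o.any() else "")
```

```text
9.35 [ 565.6 -368.4  202.9] tool y angle 62.375042670720234 [ 0.7   0.68 -0.28  1.36  0.19  1.13  1.48]
4783 65.36362568799439 ((534.1893310546875, -349.4923400878906), (53.0623893737793, 81.44587707519531), 63.644264221191406)
long dir -26.355743
TCP->pack in tool [36.6  2.3 -0. ]
orange 96 [ 498.95296823 -333.37140454   58.3905171 ]
```

The wrist fit of the pack gives centre (534.2,-349.5) and yaw -26.4°, with the orange tab at (499,-333) on the robot side as expected. Descending to grasp it.

>>> carry_out(
  commands=[
    {"tx": 0.0366,"ty": 0.0023,"tz": 0,"yaw": -1.2,"jaw": 1},
    {"tx": 0,"ty": 0,"tz": 0.04,"yaw": 0,"jaw": 1},
    {"tx": 0,"ty": 0,"tz": 0.05,"yaw": 0,"jaw": 1},
    {"tx": 0,"ty": 0,"tz": 0.05,"yaw": 0,"jaw": 1},
    {"tx": 0,"ty": 0,"tz": 0.028,"yaw": 0,"jaw": 1},
    {"tx": 0,"ty": 0,"tz": 0,"yaw": 0,"jaw": 1},
    {"tx": 0,"ty": 0,"tz": 0,"yaw": 0,"jaw": 0.5},
    {"tx": 0,"ty": 0,"tz": 0,"yaw": 0,"jaw": 0.45},
    {"tx": 0,"ty": 0,"tz": 0,"yaw": 0,"jaw": 0.45},
    {"tx": 0,"ty": 0,"tz": 0,"yaw": 0,"jaw": 0.45},
  ],
)

```text
time: 10.65
tool_pos: [534.2, -349.5, 35.0]
tcp_rot: [[-0.896, 0.443, 0.001], [0.443, 0.896, -0.001], [-0.001, -0.0, -1.0]]
force: [-0.8, -0.5, -0.5]
grip_width: 0.616
finger_force: 0.0
```

>>> carry_out(
  commands=[
    {"tx": 0,"ty": 0,"tz": 0,"yaw": 0,"jaw": 0.4},
    {"tx": 0,"ty": 0,"tz": 0,"yaw": 0,"jaw": 0.4},
    {"tx": 0,"ty": 0,"tz": 0,"yaw": 0,"jaw": 0.4},
    {"tx": 0,"ty": 0,"tz": -0.01,"yaw": 0,"jaw": 0.4},
    {"tx": 0,"ty": 0,"tz": -0.03,"yaw": 0,"jaw": 0.4},
    {"tx": 0,"ty": 0,"tz": -0.04,"yaw": 0,"jaw": 0.4},
    {"tx": 0,"ty": 0,"tz": -0.04,"yaw": 0,"jaw": 0.4},
    {"tx": 0,"ty": 0,"tz": 0,"yaw": -8,"jaw": 0.4},
    {"tx": 0,"ty": 0,"tz": 0,"yaw": -8,"jaw": 0.4},
    {"tx": 0,"ty": 0,"tz": 0,"yaw": -5.2,"jaw": 0.4},
    {"tx": 0,"ty": 0,"tz": 0,"yaw": 0,"jaw": 0.4},
  ],
)

```text
time: 12.02
tool_pos: [533.0, -349.1, 153.5]
tcp_rot: [[-0.996, 0.09, -0.002], [0.09, 0.996, 0.001], [0.002, 0.001, -1.0]]
force: [-1.2, 0.2, -4.8]
grip_width: 0.554
finger_force: 30.0
```

>>> carry_out(
  commands=[
    {"tx": 0.003,"ty": 0.03,"tz": 0,"yaw": 0,"jaw": 0.4},
    {"tx": 0.003,"ty": 0.05,"tz": 0,"yaw": 0,"jaw": 0.4},
    {"tx": 0.003,"ty": 0.055,"tz": 0,"yaw": 0,"jaw": 0.4},
    {"tx": 0.003,"ty": 0.055,"tz": 0,"yaw": 0,"jaw": 0.4},
    {"tx": 0.003,"ty": 0.055,"tz": 0,"yaw": 0,"jaw": 0.4},
    {"tx": 0.003,"ty": 0.051,"tz": 0,"yaw": 0,"jaw": 0.4},
    {"tx": 0.0026,"ty": 0.04,"tz": 0,"yaw": 0,"jaw": 0.4},
    {"tx": 0,"ty": 0.02,"tz": 0,"yaw": 0,"jaw": 0.4},
    {"tx": 0,"ty": 0,"tz": 0,"yaw": 0,"jaw": 0.4},
    {"tx": 0,"ty": 0,"tz": 0,"yaw": 0,"jaw": 0.4},
  ],
)

```text
time: 13.28
tool_pos: [544.8, 5.2, 154.1]
tcp_rot: [[-0.996, 0.091, -0.001], [0.091, 0.996, -0.002], [0.001, -0.002, -1.0]]
force: [0.1, -1.2, -3.4]
grip_width: 0.559
finger_force: 30.0
```

Run:
```python
from h import *
s=telemetry.get_state(); p=np.array(s["tool_pos"]); R=np.array(s["tcp_rot"]); print(s["time"],p.round(1),R.round(3).tolist())
im,W=cloud("wrist"); np.savez("w4.npz",im=im,W=W)
si,_=cloud("scene")
cv2.imwrite("pics/w4.png",np.hstack([im[:,:,::-1][100:,120:400],cv2.resize(si[100:260,190:360,::-1],None,fx=1.775,fy=1.775)]))
T=(W-p)@R   # tool frame
m=(T[...,2]<-24)&(T[...,2]>-36)&(abs(T[...,1])<24)&(abs(T[...,0])<60)
print(m.sum(),np.percentile(T[m],[1,50,99],axis=0).round(1).tolist() if m.any() else "")
# panel features: cradle rim seen? depth<50
z=W[...,2]; d=(z<50)&(z>20)&(abs(W[...,0]-545)<80)&(abs(W[...,1]-7)<60); print(d.sum(), np.percentile(W[d],[1,99],axis=0).round(1).tolist() if d.any() else "")
```

```text
13.275 [544.8   5.2 154.1] [[-0.996, 0.091, -0.001], [0.091, 0.996, -0.002], [0.001, -0.002, -1.0]]
13259 [[-38.0, -23.5, -32.1], [13.2, -0.1, -30.6], [39.0, 23.4, -25.2]]
1156 [[503.5, -17.8, 29.5], [520.6, 39.6, 47.6]]
```

View pics/w4.png

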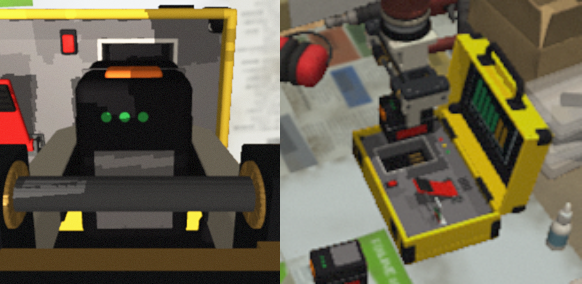

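The pack is centred in the grip (±39 by ±24 mm about the tool) with its tab to the front. It's over the cradle but 2.5 mm short in y, so I'll correct that and lower to just above the panel.

>>> carry_out(
  commands=[
    {"tx": 0.0005,"ty": 0.0025,"tz": 0.015,"yaw": 0,"jaw": 0.4},
    {"tx": 0,"ty": 0,"tz": 0.025,"yaw": 0,"jaw": 0.4},
    {"tx": 0,"ty": 0,"tz": 0.015,"yaw": 0,"jaw": 0.4},
    {"tx": 0,"ty": 0,"tz": 0.004,"yaw": 0,"jaw": 0.4},
    {"tx": 0,"ty": 0,"tz": 0,"yaw": 0,"jaw": 0.4},
    {"tx": 0,"ty": 0,"tz": 0,"yaw": 0,"jaw": 0.4},
  ],
)

```text
time: 14.12
tool_pos: [545.5, 9.8, 96.1]
tcp_rot: [[-0.996, 0.089, 0.002], [0.089, 0.996, 0.0], [-0.002, 0.0, -1.0]]
force: [0.4, 0.1, -4.2]
grip_width: 0.557
finger_force: 30.0
```

>>> carry_out(
  commands=[
    {"tx": 0.0008,"ty": -0.0022,"tz": 0,"yaw": 0,"jaw": 0.4},
    {"tx": 0,"ty": 0,"tz": 0,"yaw": 0,"jaw": 0.4},
    {"tx": 0,"ty": 0,"tz": 0,"yaw": 0,"jaw": 0.4},
    {"tx": 0,"ty": 0,"tz": 0,"yaw": 0,"jaw": 0.4},
  ],
)

```text
time: 14.62
tool_pos: [543.8, 7.6, 95.4]
tcp_rot: [[-0.996, 0.089, 0.0], [0.089, 0.996, 0.0], [-0.0, 0.0, -1.0]]
force: [-0.3, -0.4, -4.4]
grip_width: 0.558
finger_force: 30.0
```

>>> carry_out(
  commands=[
    {"tx": -0.0005,"ty": 0,"tz": 0.005,"yaw": 0,"jaw": 0.4},
    {"tx": 0,"ty": 0,"tz": 0.005,"yaw": 0,"jaw": 0.4},
    {"tx": 0,"ty": 0,"tz": 0.005,"yaw": 0,"jaw": 0.4},
    {"tx": 0,"ty": 0,"tz": 0,"yaw": 0,"jaw": 0.4},
  ],
)

```text
time: 15.12
tool_pos: [543.8, 7.5, 79.7]
tcp_rot: [[-0.996, 0.089, -0.002], [0.089, 0.996, -0.0], [0.002, -0.0, -1.0]]
force: [-0.4, 0.1, -4.4]
grip_width: 0.558
finger_force: 30.0
```

>>> carry_out(
  commands=[
    {"tx": 0,"ty": 0,"tz": 0.005,"yaw": 0,"jaw": 0.4},
    {"tx": 0,"ty": 0,"tz": 0.005,"yaw": 0,"jaw": 0.4},
    {"tx": 0,"ty": 0,"tz": 0.004,"yaw": 0,"jaw": 0.4},
    {"tx": 0,"ty": 0,"tz": 0,"yaw": 0,"jaw": 0.4},
    {"tx": 0,"ty": 0,"tz": 0,"yaw": 0,"jaw": 0.4},
  ],
)

```text
time: 15.75
tool_pos: [544.4, 7.6, 66.4]
tcp_rot: [[-0.996, 0.089, 0.0], [0.089, 0.996, 0.0], [-0.0, 0.0, -1.0]]
force: [-0.2, 0.1, -3.6]
grip_width: 0.561
finger_force: 30.0
```

>>> carry_out(
  commands=[
    {"tx": 0,"ty": 0,"tz": 0.002,"yaw": 0,"jaw": 0.4},
    {"tx": 0,"ty": 0,"tz": 0.001,"yaw": 0,"jaw": 0.4},
    {"tx": 0,"ty": 0,"tz": 0,"yaw": 0,"jaw": 0.4},
  ],
)

```text
time: 16.12
tool_pos: [544.7, 7.6, 64.7]
tcp_rot: [[-0.996, 0.089, 0.001], [0.089, 0.996, -0.0], [-0.001, -0.0, -1.0]]
force: [-1.5, -0.7, 4.5]
grip_width: 0.559
finger_force: 30.0
```

Floor contact (force flipped to +4.5 N). Releasing and backing up.

>>> carry_out(
  commands=[
    {"tx": 0,"ty": 0,"tz": 0,"yaw": 0,"jaw": 0.8},
    {"tx": 0,"ty": 0,"tz": 0,"yaw": 0,"jaw": 0.8},
    {"tx": 0,"ty": 0,"tz": 0,"yaw": 0,"jaw": 0.8},
    {"tx": 0,"ty": 0,"tz": 0,"yaw": 0,"jaw": 0.8},
    {"tx": 0,"ty": 0,"tz": -0.02,"yaw": 0,"jaw": 0.8},
    {"tx": 0,"ty": 0,"tz": -0.04,"yaw": 0,"jaw": 0.8},
    {"tx": 0,"ty": 0,"tz": -0.05,"yaw": 0,"jaw": 0.8},
    {"tx": 0.03,"ty": 0,"tz": -0.03,"yaw": 0,"jaw": 0.8},
    {"tx": 0,"ty": 0,"tz": 0,"yaw": 0,"jaw": 0.8},
    {"tx": 0,"ty": 0,"tz": 0,"yaw": 0,"jaw": 0.8},
  ],
)

```text
time: 17.38
tool_pos: [514.4, 9.8, 202.6]
tcp_rot: [[-0.996, 0.089, -0.001], [0.089, 0.996, -0.0], [0.001, -0.0, -1.0]]
force: [0.5, -0.7, -0.3]
grip_width: 0.804
finger_force: 0.0
```

```bash
cat > chk.py <<'E'
from fit import *
s=telemetry.get_state(); p=np.array(s["tool_pos"]); print(s["time"],p.round(1),s["force"])
ex=np.array([.996,-.0888]);ey=np.array([.0888,.996])
for n in("wrist","scene"):
    im,W=cloud(n)
    if n=="wrist": cv2.imwrite("pics/w5.png",im[:,:,::-1])
    z=W[...,2]; U=W[...,:2]@ex-553.75; Y=W[...,:2]@ey-.75
    m=(abs(U+12)<60)&(abs(Y-55)<45)&(z>85)&(z<105); P=np.c_[U[m],Y[m],z[m]]
    Q,c,nn=ransac(P,1.5,filt=lambda v:abs(v[2])>.9); print(n,"pack top",len(Q),c.round(1),nn.round(3),[np.round(t,1) for t in cv2.minAreaRect(Q[:,:2].astype(np.float32))])
    hsv=cv2.cvtColor(im,cv2.COLOR_RGB2HSV)
    r=((hsv[...,0]<6)|(hsv[...,0]>174))&(hsv[...,1]>150)&(U>-60)&(U<60)&(Y<-15)&(Y>-110)&(z>60)&(z<110)
    b=(im.max(2)<70)&(U>-60)&(U<10)&(abs(Y+50)<20)&(z>75)&(z<110)
    for q in(r,b):
        if q.sum()>9: print(" lever",q.sum(),np.percentile(np.c_[U[q],Y[q],z[q]],[2,50,98],axis=0).round(1).tolist())
E
python3 chk.py
```

```text
17.375 [514.4   9.8 202.6] [ 0.51249942 -0.73019849 -0.34317274]
wrist pack top 4218 [-13.1  55.3  95.4] [-0.005  0.003  1.   ] [array([-11.5,  55.1]), array([77.4, 49.6]), np.float64(0.4)]
 lever 584 [[-32.6, -62.8, 71.0], [-3.7, -51.0, 82.8], [18.4, -34.6, 97.8]]
 lever 634 [[-29.8, -61.4, 90.2], [-20.8, -48.1, 96.6], [-9.7, -35.6, 100.8]]
scene pack top 173 [-12.3  52.9  94.9] [-0.003 -0.03  -1.   ] [array([-12.1,  52.8]), array([53.6, 78.9]), np.float64(89.5)]
 lever 122 [[-32.1, -66.2, 64.1], [8.2, -54.8, 75.6], [31.5, -36.4, 97.2]]
 lever 45 [[-29.4, -65.5, 89.3], [-21.6, -53.4, 96.2], [-11.2, -39.9, 102.2]]
```

View pics/w5.png

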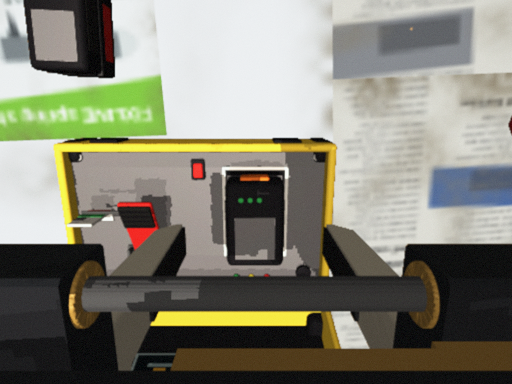

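The pack is seated: top at 95.4 mm, centred within 1 mm, level, tab to the front at (255,179). The lever pad is at (137,218). Moving over the pad with the fingers shut.

>>> carry_out(
  commands=[
    {"tx": -0.004,"ty": -0.02,"tz": 0,"yaw": 0,"jaw": 0},
    {"tx": -0.01,"ty": -0.04,"tz": 0,"yaw": 0,"jaw": 0},
    {"tx": -0.01,"ty": -0.03,"tz": 0,"yaw": 0,"jaw": 0},
    {"tx": 0,"ty": -0.0116,"tz": 0.02,"yaw": 0,"jaw": 0},
    {"tx": 0,"ty": 0,"tz": 0.03,"yaw": 0,"jaw": 0},
    {"tx": 0,"ty": 0,"tz": 0.03,"yaw": 0,"jaw": 0},
    {"tx": 0,"ty": 0,"tz": 0.012,"yaw": 0,"jaw": 0},
    {"tx": 0,"ty": 0,"tz": 0,"yaw": 0,"jaw": 0},
    {"tx": 0,"ty": 0,"tz": 0,"yaw": 0,"jaw": 0},
    {"tx": 0,"ty": 0,"tz": 0,"yaw": 0,"jaw": 0},
  ],
)

```text
time: 18.73
tool_pos: [530.1, -93.2, 112.4]
tcp_rot: [[-0.996, 0.089, 0.002], [0.089, 0.996, -0.0], [-0.002, -0.0, -1.0]]
force: [0.0, -0.1, -0.4]
grip_width: 0.008
finger_force: 0.0
```

>>> carry_out(
  commands=[
    {"tx": 0,"ty": 0,"tz": 0.01,"yaw": 0,"jaw": 0},
    {"tx": 0,"ty": 0,"tz": 0.008,"yaw": 0,"jaw": 0},
    {"tx": 0,"ty": 0,"tz": 0.006,"yaw": 0,"jaw": 0},
    {"tx": 0,"ty": 0,"tz": 0.005,"yaw": 0,"jaw": 0},
    {"tx": 0,"ty": 0,"tz": 0.002,"yaw": 0,"jaw": 0},
    {"tx": 0,"ty": 0,"tz": 0,"yaw": 0,"jaw": 0},
    {"tx": 0,"ty": 0,"tz": 0,"yaw": 0,"jaw": 0},
  ],
)

```text
time: 19.6
tool_pos: [527.9, -93.1, 80.4]
tcp_rot: [[-0.996, 0.089, -0.003], [0.089, 0.996, -0.0], [0.003, -0.001, -1.0]]
force: [-2.7, -0.0, 7.3]
grip_width: 0.007
finger_force: 3.3
```

Run:
```python
from fit import *
s=telemetry.get_state(); print(s["time"],np.round(s["tool_pos"],1),np.round(s["force"],2))
im,W=cloud("side"); im2,_=cloud("scene")
import numpy as np
cv2.imwrite("pics/end.png",np.hstack([cv2.resize(im2[170:245,235:315,::-1],None,fx=5,fy=5,interpolation=2),cv2.resize(im[165:240,215:295,::-1],None,fx=5,fy=5,interpolation=2)]))
```

```text
19.6 [527.9 -93.1  80.4] [-2.67 -0.01  7.33]
```

View pics/end.png

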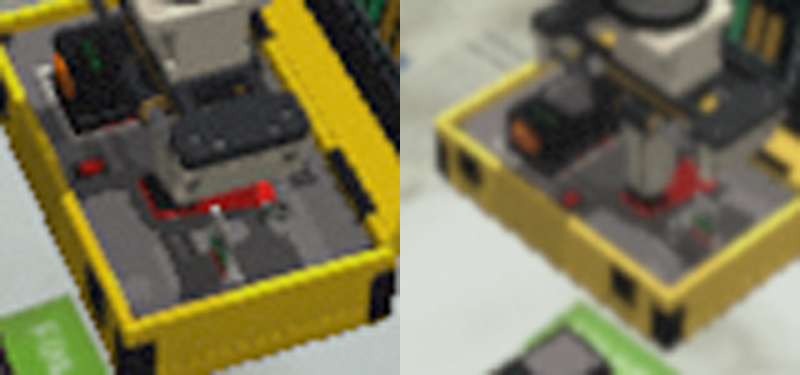

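>>> carry_out(
  commands=[
    {"tx": 0,"ty": 0,"tz": -0.0015,"yaw": 0,"jaw": 0},
    {"tx": 0,"ty": 0,"tz": 0,"yaw": 0,"jaw": 0},
    {"tx": 0,"ty": 0,"tz": 0,"yaw": 0,"jaw": 0},
    {"tx": 0,"ty": 0,"tz": 0,"yaw": 0,"jaw": 0},
    {"tx": 0,"ty": 0,"tz": 0,"yaw": 0,"jaw": 0},
    {"tx": 0,"ty": 0,"tz": 0,"yaw": 0,"jaw": 0},
    {"tx": 0,"ty": 0,"tz": 0,"yaw": 0,"jaw": 0},
    {"tx": 0,"ty": 0,"tz": 0,"yaw": 0,"jaw": 0},
  ],
)

```text
time: 20.7
tool_pos: [528.4, -93.1, 82.0]
tcp_rot: [[-0.996, 0.089, -0.002], [0.089, 0.996, -0.0], [0.002, -0.001, -1.0]]
force: [-2.6, 0.4, 7.3]
grip_width: 0.006
finger_force: 3.1
```

Run:
```python
from fit import *
s=telemetry.get_state(); print(s["time"],np.round(s["tool_pos"],1),np.round(s["force"],2))
ex=np.array([.996,-.0888]);ey=np.array([.0888,.996])
for n in("scene","side"):
    im,W=cloud(n); z=W[...,2]; U=W[...,:2]@ex-553.75; Y=W[...,:2]@ey-.75
    hsv=cv2.cvtColor(im,cv2.COLOR_RGB2HSV)
    r=((hsv[...,0]<6)|(hsv[...,0]>174))&(hsv[...,1]>150)&(U>-60)&(U<60)&(Y<-25)&(Y>-75)&(z>60)&(z<110)
    P=np.c_[U[r],Y[r],z[r]]
    if len(P)>20:
        Q,c,nn=ransac(P,1.5,filt=lambda v:abs(v[2])>.8 and abs(v[1])<.2); nn*=np.sign(nn[2]); print(n,len(P),len(Q),c.round(1),"lever",.5-np.arctan2(nn[0],nn[2]))
    m=(abs(U+12)<45)&(abs(Y-55)<30)&(z>88)&(z<102); print("pack top",m.sum(),np.median(z[m]))
```

```text
20.7 [528.4 -93.1  82. ] [-2.56  0.4   7.27]
scene 70 38 [ -0.6 -59.2  70.1] lever 0.25799720190922193
pack top 121 94.50644543810704
side 34 20 [ 11.9 -53.5  67.1] lever 0.2995247551398942
pack top 169 94.1844887094327
```

Geometry and the camera fit both put the lever near 0.25–0.26 rad, with about 7 N on it. The side camera's rougher fit reads 0.30. All are inside the band, so I'm handing in.

```bash
python3 -c "
from workcell import sign_off
print(sign_off())"
```

```text
the job is handed in; nothing more can be done
None
```

I've handed the job in; `sign_off()` gave no verdict. By my measurements the lid stands at about 1.77 rad, the pack is seated with its tab to the front and let go, and the fingers hold the lever at about 0.26 rad with about 7 N. The arm never went near the bystanders, but I didn't re-measure their positions.

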